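# Set the friction hinge of a vial heater so that its lid stays up

### The job

The lid of the vial heater sinks shut when you let go of it. Nip up the thumbscrew on its hinge until the screw bites on the hinge barrel, without overtightening it, then lift the lid about half way (some 45 degrees) by its bar handle, let go and see that it stays there; if it sinks, tighten a little more and try again. Leave the lid standing half open by itself and do not disturb the other things on the bench.

Things in the scene. Friction and masses are not known exactly. Their poses are not given: they have to be found in the camera images.
- hatch (a joint): Angle of the vial heater's lid, rad: 0 shut, 0.8 half open, 1.35 at its stop; it swings up and away from the robot. Light grey plate, 156 mm from hinge axis to front edge, 190 wide, 6 thick, its top 9 mm above the deck. Weighs 0.3 to 0.65 kg, centre of mass 79 mm from the hinge axis. As found it sinks shut in about a second when let go; with the thumbscrew tight enough it stays at any angle.
- hatch_handle (a point): Middle of the lid's bar handle: round steel bar 10 mm thick, parallel to the hinge, 80 mm free between its posts, 42 mm above the plate; shut, it lies 150 mm level in front of and 31 mm above the hinge axis. Moves and turns with the lid: y along the bar, x towards the hinge, z off the plate. The plate ends 6 mm in front of it. Pinch it from above across the bar; it turns between the fingers.
- hatch_hinge (a point): Point on the lid's hinge axis at the middle of its width, 130 mm above the table, fixed to the heater. y runs along the axis (to the left), x level, away from the handle, z up.
- thumbscrew (a point): Half-way up the hinge's thumbscrew: upright round knurled steel knob, 40 mm in diameter, 24 tall, centre 192 mm above the table, 25 mm above its steel drag block (58 x 32 mm). Clockwise from above tightens. The point does not turn with it. As found it is slack by an unknown 0.05 to 0.95 rad. It has 0.28 N m of thread drag and stays where left; a biting shoe adds 0.003 N m per N that turns it back.
- drag_shoe: Lined friction shoe, 24 x 26 x 8 mm, in the drag block between screw and 32 mm hinge barrel; origin under its middle; not to be handled. Past the bite, softly at first, the screw presses it on the barrel: about 15 N after 0.16 rad, 35 N after 0.29, 58 N after 0.44, 81 N after 0.58. By the lid's weight 20 to 50 N hold it half open; above 85 N the screw is overtightened and the lining crushed.
- heater: The vial heater, fixed: blue and light grey bench instrument, 240 (x) x 300 (y) x 110 mm, with a console reaching 165 mm from the origin towards the robot. Origin at the centre of its underside; x from front to hinge side, y to the left. In this frame the hinge axis is at x 75, z 130 mm, the thumbscrew at x 75, y -135, z 192 mm, right of the lid.
- vial: Bystander: small amber glass vial, 22 mm in diameter, 42 mm tall, standing on the heater's deck left of the lid; origin at the centre of its foot. Leave alone.
- syringe: Bystander: plastic syringe about 130 mm long, lying on the table left of the heater; origin under its middle. Leave alone.
- propeller: Bystander: three-bladed stirrer propeller, 88 mm across, with a 55 mm upright stub, on the table right of the heater; origin at the centre of its foot. Leave alone.
- beaker: Bystander: glass beaker, 80 mm wide, 95 mm tall, behind the heater; origin at the centre of its foot. Leave alone.
- wash_bottle: Bystander: white plastic bottle, 64 mm in diameter, 160 mm tall, left; origin at the centre of its foot. Leave alone.
- spatula: Bystander: steel spatula 180 mm long, lying on the table at the right front; origin under its middle. Leave alone.
- boss_head: Bystander: steel stand clamp, about 90 x 45 x 30 mm, lying on the table at the right front; origin under its middle. Leave alone.

How it is judged (in metres and radians):
On the way, in this order (a step that is already met when the one before it is completed fails the run):
1. the thumbscrew has been tightened so that the shoe bites on the hinge barrel (over 15 N) (contact force between drag_shoe and anything else above 15 N), for 0.2 s.
2. the lid, lifted half way and let go, stays there by itself, untouched, for a second (value of joint hatch between 0.6 and 1 rad and velocity of joint hatch between -0.02 and 0.02 rad/s and contact force between each of the arm, the fingers and anything else below 0.5 N), for 1 s.
At the end, for the whole second after the job is handed in: The lid stands by itself between 0.6 and 1.0 rad (34 to 57 degrees) open, at rest (under 0.02 rad/s), with the robot touching nothing (all of step 2).
It fails at once if the thumbscrew is overtightened: more than 85 N between the shoe and the hinge barrel (contact force between drag_shoe and anything else above 85 N).
It fails at once if a bystander is moved by more than 30 mm (distance of any of vial, syringe, propeller, beaker, wash_bottle, spatula, boss_head from where it was at the start of the episode above 0.03 m).
It also fails if it takes over 54 s, if anything falls off the work surface, if the arm or the gripper's body presses on something with over 40 N, if the wrist force passes 120 N, or if a joint passes its speed limit or range.

### The arm

A 6-joint arm with a two-finger parallel gripper is mounted at the origin on the work surface. World frame = base frame: x ahead of the robot, y to its left, z up, the work surface at z = 0. Lengths are in mm, angles in rad, forces in N, time in s.
With the tool pointing down it reaches from about 275 to 1000 mm from the base axis. Payload 8.4 kg.
Tool frame: the origin (TCP) lies midway between the tips of the shut fingers; the grasp point (between the pads) lies 19 mm behind it; z points along the fingers, y is the line along which they close (so a half turn about z gives the same grasp; the last joint's range is limited). The gripper opens to 85 mm and grips with 20 to 120 N. Pads are 22 mm wide; open, the fingers measure 114 mm over their backs; the gripper's body (76 mm by 85 mm) begins 54 mm behind the grasp point. The pads swing forward as they close: fully open they stand 13 mm farther back than shut.
Start: joints at [-1.219, 0.353, 1.633, -0, 1.155, -0.002], TCP at [216.539, -586.292, 231.281] pointing down, gripper open.
Joint ranges: [-2.63, 2.63], [-0.92, 2.1], [0.06, 2.66], [-1.3, 4.44], [0, 2.69], [-3.02, 3.02]. Speed limits (rad/s): [2.22, 2.22, 2.79, 3.14, 3.14, 3.14].

### API

Orientations are given as [roll, pitch, yaw] about the fixed x, y, z axes, in that order (R = Rz(yaw) Ry(pitch) Rx(roll)).
In Python, from rig import r gives the robot as it stands.
- The arm moves only by the shell command python3 -m inch 'ROWS' [OPENING] [FORCE]. ROWS is JSON, a list that holds one entry, the list of rows, each a list of 6 numbers: the shift along the tool's x, y, z scaled (see below), then the turn, a rotation vector about the tool's x, y, z scaled (see below). In form: [[[tx, ty, tz, wx, wy, wz], ...]]. A call has 1 to 8 rows; each row is the pose to reach, as a shift and turn from the pose commanded when the call began, along the tool's axes at that moment, turning the shorter way round; what a row does not reach only later rows make up. The controller multiplies each number of a shift by 20 cm and each number of a turn by pi rad. A row lasts 1/12 s, in which the tool goes at most 41.7 mm and 7.16 degrees, less where a joint would pass 70% of its speed; a pose out of reach is approached as far as the arm can. A call with a number of a shift or a turn outside -1 to 1 is refused whole. A call with a gripper value outside its range is refused whole. OPENING is the gripper's target within -1 to 1 (fully open at 1, half-way at 0, shut at -1), set as the call begins (- or left out, the last holds). The fingers move at their own pace and stop on an object; FORCE is the grip in N (left out, the last holds). Time passes only in rows, so rows that repeat a pose let the fingers close. It gives the time, the measured TCP pose, the force, the opening and the grip force at its end, in the units of the state.
- r.sense(): the state, without advancing time (a new reading comes with each control period).
- r.grab_frame(name): name is "scene" or "top"; returns the picture (480x640x3 uint8, red, green, blue); there is no depth.
- r.camera_info(name): a dict with "K" (3x3 intrinsics, pixels), "rvec" (rotation vector, rad) and "tvec" (3), from world to camera coordinates, as OpenCV has them. Camera axes: x right, y down, z forward; pixel columns grow to the right and rows downward; lengths in mm; the calibration is good to about 2 mm. A picture is of the moment at which its call begins. camera_info takes no time and is no camera call.
- r.sign_off(): hands the job in; it is judged then, once.
The state is a dict: "clock": time; "qpos": joint angles; "qvel": joint speeds; "joint_efforts": joint torques, N m; "eef_pos": TCP position; "tcp_rot": TCP orientation; "contact_force": force on the tool from outside, world axes, zero at the start; "wrist_torque": the same for the moment, N m; "opening": opening from 0.0 (shut) to 1.0 (fully open); "grasp_force": force on a finger pad.
Only numpy, scipy, OpenCV 4.12 (cv2) and the standard library are available. Lean on these libraries where they do the work, as an engineer would, in place of code of your own. Each camera call takes 0.05 s, during which the arm holds its last target. There are 200 camera calls.

## Working session

There is one attempt and no reset: what is moved stays moved. The work goes in short steps, Python scripts to look and compute and a shell command to move; the robot and the scene stay as the last step left them, time stands still between calls to the robot, and variables do not carry over. Pictures are saved under pics/ and viewed, at most 10 in all, crops included, and the job is handed in when it is done.

```bash
ls; mkdir -p pics; python3 - <<'E'
from rig import r
import cv2
for n in("scene","top"):
    cv2.imwrite(f"pics/{n}0.png",r.grab_frame(n)[:,:,::-1]); print(n,r.camera_info(n))
print(r.sense())
E
```

```text
pics
scene {'K': array([[602.83839476,   0.        , 318.16767756],
       [  0.        , 602.83839476, 247.10949833],
       [  0.        ,   0.        ,   1.        ]]), 'rvec': array([ 2.18327874,  1.39286582, -0.42192241]), 'tvec': array([-238.70587598, -318.88484259, 2044.85847647])}
top {'K': array([[581.81722654,   0.        , 317.04285874],
       [  0.        , 581.81722654, 240.95750527],
       [  0.        ,   0.        ,   1.        ]]), 'rvec': array([ 2.18949665, -2.17127297,  0.09738905]), 'tvec': array([ -11.59298777,  534.05736687, 1468.35848375])}
{'clock': 0.1, 'qpos': array([-1.21940087e+00,  3.53605024e-01,  1.63405566e+00, -2.68321379e-06,
        1.15520088e+00, -2.40169668e-03]), 'qvel': array([ 0.00181527, -0.00129188, -0.00133351,  0.00010007,  0.00037948,
        0.00194172]), 'joint_efforts': array([ 2.47049120e-04, -6.06354690e+01, -3.42819107e+01,  6.94070150e-05,
        3.93959010e-03,  4.72186684e-05]), 'eef_pos': array([ 216.39017084, -585.889733  ,  230.62218945]), 'tcp_rot': array([-3.14032374e+00, -5.94103566e-07,  3.53798234e-01]), 'contact_force': array([ 0.6760198 , -0.51789569, -0.90220381]), 'wrist_torque': array([ 0.0108563 , -0.02603047,  0.01645654]), 'grasp_force': 0.0, 'opening': 1.0032249766200996}
```

View pics/top0.png

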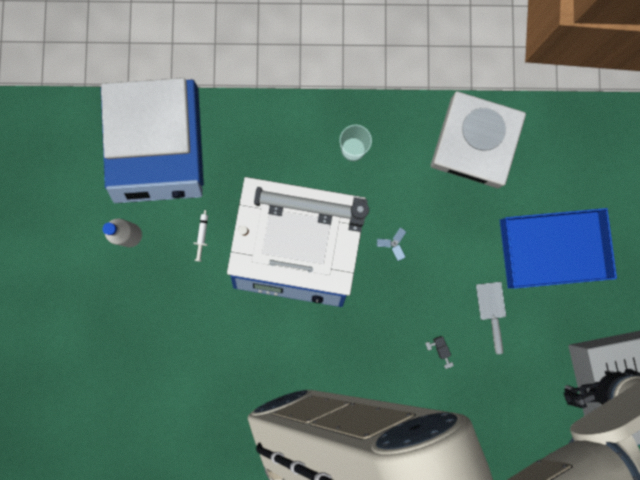

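View pics/scene0.png

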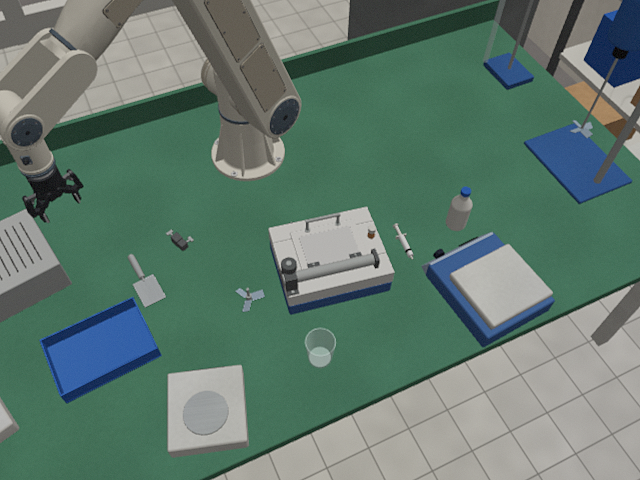

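The top view shows the heater at about (300,240), with the knob near (360,209) and the handle bar from (270,262) to (312,269). In the scene view the knob is at about (289,265) and the handle at about (322,217). I'll zoom in on both.

```bash
python3 - <<'E'
import cv2,numpy as np
a=cv2.imread("pics/top0.png")[170:310,220:380]; b=cv2.imread("pics/scene0.png")[195:315,260:400]
f=lambda i,s:cv2.resize(i,None,fx=s,fy=s,interpolation=cv2.INTER_CUBIC)
A=f(a,2.5*0+2.5);B=f(b,2.5)
c=np.zeros((600,800,3),np.uint8);A=f(a,2.5);c[:350,:400]=A;c[:300,400:750]=B
cv2.imwrite("pics/z0.png",c)
E
cat > h.py <<'E'
import numpy as np,cv2
from rig import r
from scipy.spatial.transform import Rotation as Ro
def ray(n,uv):
    c=r.camera_info(n);R=cv2.Rodrigues(c["rvec"])[0];C=-R.T@c["tvec"].ravel()
    d=R.T@np.linalg.inv(c["K"])@[uv[0],uv[1],1];return C,d/np.linalg.norm(d)
def plane(n,uv,z):
    C,d=ray(n,uv);return C+d*(z-C[2])/d[2]
def proj(n,p):
    c=r.camera_info(n);return cv2.projectPoints(np.array([p],float),c["rvec"],c["tvec"],c["K"],None)[0].ravel()
E
```

```text
(no output)
```

View pics/z0.png

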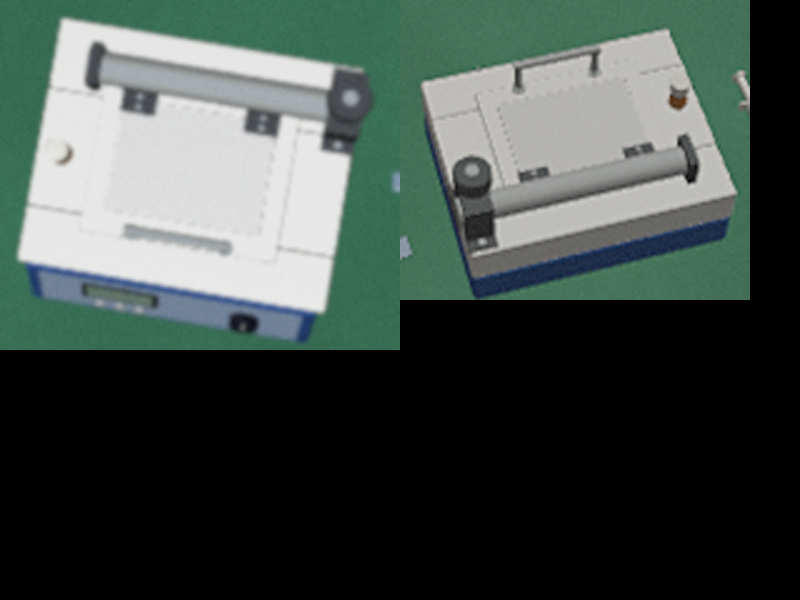

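The zoom shows the knob's top centre at about (360,209) in the top view and (289,263) in the scene view. The bar's ends are at (270,262.4) and (312,268.8) in the top view. The deck corners are clear.

```bash
python3 - <<'E'
from h import *
T=lambda x,y:(220+(x+.5)/2.5-.5,170+(y+.5)/2.5-.5)
S=lambda x,y:(260+(x+.5-400)/2.5-.5,195+(y+.5)/2.5-.5)
def tri(a,b):
    C,d=ray("top",a);D,e=ray("scene",b)
    s=np.linalg.lstsq(np.c_[d,-e],D-C,rcond=None)[0];p,q=C+d*s[0],D+e*s[1];return (p+q)/2,np.linalg.norm(p-q)
print("knob",plane("top",T(350,98),204),plane("scene",S(472,170),204),tri(T(350,98),S(472,170)))
a,b=T(125,231),T(230,247)
A,B=plane("top",a,161),plane("top",b,161);print("bar top",A,B,(A+B)/2,np.arctan2(*(A-B)[1::-1])-np.pi/2)
A2,B2=plane("scene",S(600,50),161),plane("scene",S(516,66),161);print("bar sc",A2,B2,(A2+B2)/2,np.arctan2(*(A2-B2)[1::-1])-np.pi/2)
P=[plane("top",T(*p),110)[:2] for p in((62,18),(20,262),(327,312))]
print("deck",P,(P[0]+P[2])/2,np.linalg.norm(P[0]-P[1]),np.linalg.norm(P[2]-P[1]))
f=P[0]-P[1];l=P[1]-P[2];print(np.arctan2(f[1],f[0]),np.arctan2(-l[0],l[1]))
Q=[plane("scene",S(*p),110)[:2] for p in((736,193),(668,30),(422,82),(470,278))]
print("deck sc",Q,np.mean(Q,0))
E
```

```text
knob [ 592.32400417 -102.20256396  204.        ] [ 591.12751447 -100.9163275   204.        ] (array([ 592.18678964, -101.7148773 ,  205.95516054]), np.float64(0.7261314729179441))
bar top [472.32216162 102.70810744 161.        ] [458.31796258   5.31628867 161.        ] [465.3200621   54.01219805 161.        ] -0.14281344283231934
bar sc [476.63654206 104.54455112 161.        ] [457.88629472   9.30724686 161.        ] [467.26141839  56.92589899 161.        ] -0.19439302868053554
deck [array([681.62420532, 171.02399226]), array([444.15590728, 206.86196676]), array([398.77831095, -87.89012577])] [540.20125813  41.56693325] 240.1573504789073 298.2246171942015
-0.1497865303588163 -0.15275246770467982
deck sc [array([681.38699352, 171.64333412]), array([448.52425642, 210.3497386 ]), array([398.52524855, -82.37258092]), array([ 656.96678199, -134.73740788])] [546.35082012  41.22077098]
```

```bash
cat >> h.py <<'E'
def go(xyz,yaw,pitch=0):
    s=r.sense();R0=Ro.from_euler("xyz",s["tcp_rot"]);R1=Ro.from_euler("xyz",[np.pi,pitch,yaw])
    d=R0.inv().apply(np.array(xyz)-s["eef_pos"]);w=(R0.inv()*R1).as_rotvec()
    print("shift",np.round(d/200,4),"turn",np.round(w/np.pi,4),"rows",np.ceil(max(np.linalg.norm(d)/41.7,np.linalg.norm(w)/.125)))
E
python3 -c "
from h import *
go([592.5,-102,260],1.35)"
```

```text
shift [ 2.6023 -1.6182 -0.1448] turn [-4.000e-04 -2.000e-04 -3.171e-01] rows 15.0
```

```bash
python3 -m inch '[[[0.17,-0.1,-0.15,0,0,0],[0.34,-0.21,-0.15,0,0,0],[0.51,-0.32,-0.15,0,0,0],[0.68,-0.42,-0.15,0,0,0],[0.85,-0.53,-0.15,0,0,0],[1,-0.62,-0.15,0,0,0]]]' 1 && python3 -m inch '[[[0.17,-0.1,0,0,0,0],[0.34,-0.21,0,0,0,0],[0.51,-0.32,0,0,0,0],[0.68,-0.42,0,0,0,0],[0.85,-0.53,0,0,0,0],[1,-0.62,0,0,0,0]]]' && python3 -m inch '[[[0.12,-0.07,0,0,0,-0.035],[0.24,-0.15,0,0,0,-0.075],[0.36,-0.23,0,0,0,-0.115],[0.48,-0.3,0,0,0,-0.155],[0.6,-0.37,0,0,0,-0.19],[0.6,-0.37,0,0,0,-0.23],[0.6,-0.37,0,0,0,-0.27],[0.6,-0.37,0,0,0,-0.3]]]'
python3 -c "
from h import *
go([592.5,-102,230],1.35);print(r.sense()['qpos'])"
```

```text
clock: 0.6
eef_pos: [362.0, -398.3, 261.1]
tcp_rot: [-3.141, -0.0, 0.354]
contact_force: [1.7, -0.8, 0.6]
opening: 0.996
grasp_force: 0.0
clock: 1.1
eef_pos: [506.7, -212.7, 261.1]
tcp_rot: [-3.141, 0.0, 0.354]
contact_force: [0.1, 0.0, 0.5]
opening: 1.005
grasp_force: 0.0
clock: 1.77
eef_pos: [592.8, -103.3, 260.7]
tcp_rot: [-3.14, 0.0, 1.304]
contact_force: [0.4, -0.0, 1.0]
opening: 0.999
grasp_force: 0.0
shift [ 0.0061 -0.0029  0.1533] turn [-0.0004  0.     -0.0146] rows 1.0
[-1.75055303e-01  2.91376005e-01  1.65283045e+00 -7.59748866e-05
  1.19851845e+00  9.16421853e-02]
```

```bash
python3 -m inch '[[[0.005,0,0.15,0,0,0],[0.005,0,0.28,0,0,0],[0.005,0,0.36,0,0,0],[0.005,0,0.425,0,0,0],[0.005,0,0.425,0,0,0]]]' && python3 -m inch '[[[0,0,0,0,0,0],[0,0,0,0,0,0],[0,0,0,0,0,0],[0,0,0,0,0,0],[0,0,0,0,0,0],[0,0,0,0,0,0]]]' -1 40
python3 - <<'E'
from h import *
s=r.sense();print(s);cv2.imwrite("pics/k1.png",cv2.resize(r.grab_frame("scene")[180:320,220:400,::-1],None,fx=3,fy=3))
E
```

```text
clock: 2.18
eef_pos: [591.0, -102.7, 173.0]
tcp_rot: [-3.136, 0.001, 1.296]
contact_force: [-0.7, 0.1, -0.1]
opening: 0.998
grasp_force: 0.0
clock: 2.68
eef_pos: [591.5, -102.6, 177.5]
tcp_rot: [-3.139, -0.0, 1.296]
contact_force: [-9.0, 2.4, 10.6]
opening: 0.455
grasp_force: 40.2
{'clock': 2.6833, 'qpos': array([-1.74490363e-01,  3.71949335e-01,  1.73573320e+00,  3.62462374e-04,
        1.03674231e+00,  9.98785430e-02]), 'qvel': array([ 0.0001657 ,  0.00022949, -0.00026749, -0.00146935, -0.00078573,
        0.00075536]), 'joint_efforts': array([-5.92607092e-01, -5.43238664e+01, -3.37588084e+01, -2.71165380e-01,
       -3.17878604e+00,  4.58426977e-03]), 'eef_pos': array([ 591.49239145, -102.63841411,  177.46967309]), 'tcp_rot': array([-3.13874349e+00, -2.75063110e-05,  1.29624244e+00]), 'contact_force': array([-9.03295302,  2.40361517, 10.60114335]), 'wrist_torque': array([ 0.47889304,  1.55754272, -0.02625124]), 'grasp_force': 40.231558084487915, 'opening': 0.45456485766532684}
```

View pics/k1.png

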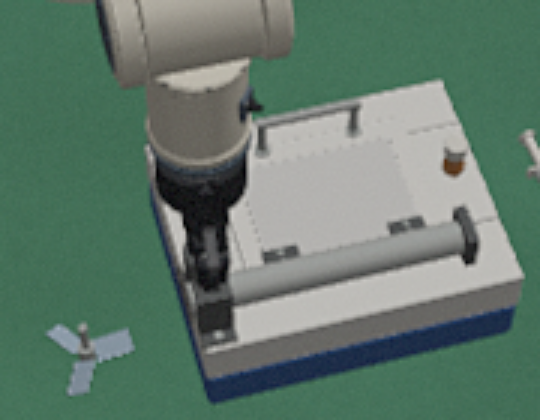

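The fingers have closed on the knob, with the gripper at about (208,240) in this crop. I'll centre the tool slightly and start turning in small steps, reading the torque after each one.

```bash
cat > t.py <<'E'
from rig import r
import numpy as np
s=r.sense();print(np.round(s["clock"],2),"yaw",np.round(s["tcp_rot"][2],4),"q6",np.round(s["qpos"][5],4),"F",np.round(s["contact_force"],1),"T",np.round(s["wrist_torque"],3),"j6",np.round(s["joint_efforts"][5],3))
E
python3 -m inch '[[[0,-0.006,0.005,0,0,0],[0,-0.006,0.005,0,0,0]]]' -1 60 >/dev/null; python3 t.py
python3 -m inch '[[[0,0,0,0,0,0.01],[0,0,0,0,0,0.02]]]' >/dev/null; python3 t.py
python3 -m inch '[[[0,0,0,0,0,0.01],[0,0,0,0,0,0.02]]]' >/dev/null; python3 t.py
python3 -m inch '[[[0,0,0,0,0,0.01],[0,0,0,0,0,0.02]]]' >/dev/null; python3 t.py
```

```text
2.9 yaw 1.2963 q6 0.1001 F [-7.4  1.6 14. ] T [0.296 1.473 0.045] j6 0.01
3.07 yaw 1.2325 q6 0.1639 F [-7.   2.1 15.4] T [0.303 1.502 0.282] j6 -0.436
3.23 yaw 1.1696 q6 0.2269 F [-7.2  2.6 15.7] T [0.405 1.551 0.292] j6 -0.32
3.4 yaw 1.1067 q6 0.2897 F [-9.2  1.7 15.3] T [0.415 1.5   0.288] j6 -0.319
```

```bash
for i in 1; do python3 -m inch '[[[0,0,0,0,0,0.01],[0,0,0,0,0,0.02]]]' >/dev/null; python3 t.py
python3 -m inch '[[[0,0,0,0,0,0.01],[0,0,0,0,0,0.02]]]' >/dev/null; python3 t.py
python3 -m inch '[[[0,0,0,0,0,0.01],[0,0,0,0,0,0.02]]]' >/dev/null; python3 t.py; done
```

```text
3.57 yaw 1.0439 q6 0.3525 F [-8.9  2.  14.7] T [0.515 1.594 0.319] j6 -0.319
3.73 yaw 0.9811 q6 0.4154 F [-8.4  2.3 15.7] T [0.477 1.631 0.296] j6 -0.319
3.9 yaw 0.9182 q6 0.4782 F [-9.4  2.6 16.7] T [0.505 1.624 0.251] j6 -0.319
```

```bash
python3 -m inch '[[[0,0,0,0,0,0.01],[0,0,0,0,0,0.02]]]' >/dev/null; python3 t.py
python3 -m inch '[[[0,0,0,0,0,0.01],[0,0,0,0,0,0.02]]]' >/dev/null; python3 t.py
python3 -m inch '[[[0,0,0,0,0,0.01],[0,0,0,0,0,0.02]]]' >/dev/null; python3 t.py
```

```text
4.07 yaw 0.8554 q6 0.5411 F [-10.6   2.9  16.1] T [0.555 1.642 0.318] j6 -0.319
4.23 yaw 0.7926 q6 0.6039 F [-9.7  3.1 16.3] T [0.539 1.661 0.264] j6 -0.319
4.4 yaw 0.7297 q6 0.6667 F [-8.9  3.2 16.4] T [0.618 1.681 0.3  ] j6 -0.319
```

```bash
python3 -m inch '[[[0,0,0,0,0,0.01],[0,0,0,0,0,0.02]]]' >/dev/null; python3 t.py
python3 -m inch '[[[0,0,0,0,0,0.01],[0,0,0,0,0,0.02]]]' >/dev/null; python3 t.py
```

```text
4.57 yaw 0.6668 q6 0.7295 F [-9.7  3.  16. ] T [0.706 1.697 0.278] j6 -0.319
4.73 yaw 0.604 q6 0.7924 F [-9.8  3.1 16.8] T [0.69  1.677 0.308] j6 -0.318
```

```bash
python3 -m inch '[[[0,0,0,0,0,0.01],[0,0,0,0,0,0.02]]]' >/dev/null; python3 t.py
python3 -m inch '[[[0,0,0,0,0,0.01],[0,0,0,0,0,0.02]]]' >/dev/null; python3 t.py
python3 -m inch '[[[0,0,0,0,0,0.01],[0,0,0,0,0,0.02]]]' >/dev/null; python3 t.py
```

```text
4.9 yaw 0.5412 q6 0.8552 F [-9.9  3.2 16. ] T [0.698 1.681 0.29 ] j6 -0.319
5.07 yaw 0.4784 q6 0.918 F [-10.4   3.8  17. ] T [0.833 1.629 0.308] j6 -0.319
5.23 yaw 0.4155 q6 0.9809 F [-10.2   3.9  17.6] T [0.915 1.671 0.333] j6 -0.313
```

```bash
python3 -m inch '[[[0,0,0,0,0,0.01],[0,0,0,0,0,0.02]]]' >/dev/null; python3 t.py
python3 -m inch '[[[0,0,0,0,0,0.01],[0,0,0,0,0,0.02]]]' >/dev/null; python3 t.py
```

```text
5.4 yaw 0.3526 q6 1.0437 F [-10.    4.2  17. ] T [0.851 1.745 0.297] j6 -0.292
5.57 yaw 0.2898 q6 1.1065 F [-10.4   5.2  18.3] T [0.941 1.75  0.36 ] j6 -0.266
```

```bash
python3 -m inch '[[[0,0,0,0,0,0.01],[0,0,0,0,0,0.02]]]' >/dev/null; python3 t.py
python3 -m inch '[[[0,0,0,0,0,0.01],[0,0,0,0,0,0.02]]]' >/dev/null; python3 t.py
python3 -m inch '[[[0,0,0,0,0,0.01],[0,0,0,0,0,0.02]]]' >/dev/null; python3 t.py
```

```text
5.73 yaw 0.2271 q6 1.1692 F [-10.6   5.4  17.9] T [0.941 1.66  0.391] j6 -0.239
5.9 yaw 0.1643 q6 1.2321 F [-11.    5.3  17. ] T [1.034 1.669 0.376] j6 -0.21
6.07 yaw 0.1014 q6 1.2949 F [-11.    5.3  17. ] T [1.082 1.706 0.426] j6 -0.18
```

```bash
python3 -m inch '[[[0,0,0,0,0,0.005],[0,0,0,0,0,0.01],[0,0,0,0,0,0.01]]]' >/dev/null; python3 t.py
python3 -m inch '[[[0,0,0,0,0,0],[0,0,0,0,0,0],[0,0,0,0,0,0],[0,0,0,0,0,0],[0,0,0,0,0,0]]]' 1
python3 t.py
python3 -m inch '[[[0,0,-0.1,0,0,0],[0,0,-0.25,0,0,0],[0,0,-0.4,0,0,0],[0,0,-0.4,0,0,0]]]'; python3 -c "
from h import *
go([466.5,54,220],1.419)"
```

```text
6.32 yaw 0.0704 q6 1.3259 F [-11.    5.7  16.7] T [1.03  1.753 0.102] j6 0.405
clock: 6.73
eef_pos: [592.1, -102.9, 175.3]
tcp_rot: [3.141, -0.0, 0.071]
contact_force: [-0.3, 0.5, -0.5]
opening: 0.998
grasp_force: 0.0
6.73 yaw 0.071 q6 1.3253 F [-0.3  0.5 -0.5] T [-0.024 -0.048  0.007] j6 -0.0
clock: 7.07
eef_pos: [594.9, -103.4, 261.2]
tcp_rot: [3.14, -0.008, 0.071]
contact_force: [1.9, 0.1, -0.1]
opening: 0.997
grasp_force: 0.0
shift [-0.5863 -0.8309  0.1993] turn [ 0.0023 -0.0018 -0.4291] rows 11.0
```

```bash
python3 -m inch '[[[-0.1,-0.14,0,0,0,-0.035],[-0.2,-0.28,0,0,0,-0.07],[-0.3,-0.42,0,0,0,-0.11],[-0.4,-0.56,0.02,0,0,-0.15],[-0.48,-0.7,0.05,0,0,-0.19],[-0.586,-0.83,0.1,0,0,-0.23],[-0.586,-0.83,0.15,0,0,-0.27],[-0.586,-0.83,0.2,0,0,-0.3]]]'; python3 -c "
from h import *
go([466.5,54,220],1.419)"
```

```text
clock: 7.73
eef_pos: [462.2, 55.7, 215.1]
tcp_rot: [3.141, -0.001, 1.022]
contact_force: [0.7, -0.4, -0.5]
opening: 1.001
grasp_force: 0.0
shift [ 0.0038  0.0227 -0.0246] turn [ 2.000e-04 -1.000e-04 -1.262e-01] rows 4.0
```

```bash
python3 -m inch '[[[0,0,0,0,0,-0.04],[0,0,0,0,0,-0.08],[0,0,0,0,0,-0.12],[0,0,0,0,0,-0.127],[0,0,0,0,0,-0.127]]]'; python3 -c "
from h import *
go([466.5,54,143],1.419)
im=r.grab_frame('scene')[:,:,::-1];cv2.imwrite('pics/h1.png',cv2.resize(im[150:310,240:400],None,fx=3.5,fy=3.5))"
```

```text
clock: 8.15
eef_pos: [463.3, 54.4, 215.2]
tcp_rot: [3.142, -0.0, 1.411]
contact_force: [0.2, 0.1, 0.3]
opening: 1.0
grasp_force: 0.0
shift [0.0004 0.0163 0.361 ] turn [ 0.     -0.     -0.0026] rows 2.0
```

View pics/h1.png

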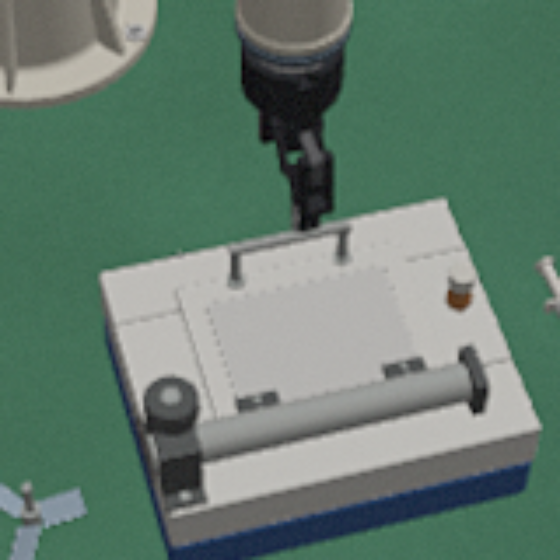

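The gripper hangs above the bar, with its fingers at about (310,200) and the bar running from (235,250) to (345,228) in this crop. The alignment looks right, so I'll descend and pinch.

```bash
python3 -m inch '[[[0,0.016,0.12,0,0,0],[0,0.016,0.24,0,0,0],[0,0.016,0.32,0,0,0],[0,0.016,0.355,0,0,0],[0,0.016,0.355,0,0,0]]]'; python3 t.py; python3 -m inch '[[[0,0,0,0,0,0],[0,0,0,0,0,0],[0,0,0,0,0,0],[0,0,0,0,0,0],[0,0,0,0,0,0],[0,0,0,0,0,0],[0,0,0,0,0,0],[0,0,0,0,0,0]]]' -1 30;python3 t.py
```

```text
clock: 8.62
eef_pos: [465.3, 53.8, 142.9]
tcp_rot: [-3.139, 0.001, 1.41]
contact_force: [0.0, 0.2, 0.3]
opening: 0.999
grasp_force: 0.0
8.62 yaw 1.4102 q6 0.2726 F [0.  0.2 0.3] T [0.019 0.032 0.068] j6 0.039
clock: 9.28
eef_pos: [465.2, 54.2, 144.6]
tcp_rot: [-3.139, -0.0, 1.412]
contact_force: [-6.6, 1.4, 9.7]
opening: 0.101
grasp_force: 29.4
9.28 yaw 1.4121 q6 0.2704 F [-6.6  1.4  9.7] T [ 0.273  1.013 -0.056] j6 -0.048
```

```bash
python3 -m inch '[[[0,0.009,-0.037,0,0,0],[0,0.019,-0.074,0,0,0],[0,0.032,-0.11,0,0,0],[0,0.046,-0.146,0,0,0],[0,0.062,-0.181,0,0,0],[0,0.08,-0.215,0,0,0],[0,0.099,-0.248,0,0,0],[0,0.12,-0.28,0,0,0]]]';python3 t.py; python3 -m inch '[[[0,0.022,-0.031,0,0,0],[0,0.046,-0.06,0,0,0],[0,0.072,-0.089,0,0,0],[0,0.098,-0.117,0,0,0],[0,0.127,-0.142,0,0,0],[0,0.156,-0.167,0,0,0],[0,0.187,-0.19,0,0,0],[0,0.218,-0.211,0,0,0]]]'; python3 t.py
python3 -m inch '[[[0,0,0,0,0,0],[0,0,0,0,0,0]]]'; python3 t.py
```

```text
clock: 9.95
eef_pos: [487.3, 50.5, 200.2]
tcp_rot: [-3.135, 0.0, 1.412]
contact_force: [-8.9, 4.6, 0.2]
opening: 0.104
grasp_force: 29.5
9.95 yaw 1.4122 q6 0.2572 F [-8.9  4.6  0.2] T [ 0.758  1.687 -0.007] j6 0.001
clock: 10.62
eef_pos: [529.3, 43.6, 243.8]
tcp_rot: [-3.133, 0.001, 1.412]
contact_force: [-20.3, 2.3, 20.2]
opening: 0.1
grasp_force: 30.9
10.62 yaw 1.4124 q6 0.2364 F [-20.3   2.3  20.2] T [0.408 3.468 0.004] j6 0.016
clock: 10.78
eef_pos: [531.5, 43.3, 244.9]
tcp_rot: [-3.138, 0.0, 1.412]
contact_force: [-15.6, 1.8, 20.5]
opening: 0.106
grasp_force: 31.3
10.78 yaw 1.4124 q6 0.2365 F [-15.6   1.8  20.5] T [ 0.17   2.578 -0.017] j6 -0.048
```

```bash
python3 -m inch '[[[0,0,0,0,0,0],[0,0,0,0,0,0],[0,0,0,0,0,0],[0,0,0,0,0,0],[0,0,0,0,0,0]]]' 1; python3 t.py;  python3 -m inch '[[[0,0,-0.1,0,0,0],[0,0,-0.2,0,0,0],[0,0,-0.35,0,0,0],[0,0,-0.5,0,0,0],[0,0,-0.5,0,0,0]]]'; python3 -c "
from h import *
im=r.grab_frame('scene')[:,:,::-1];cv2.imwrite('pics/l1.png',cv2.resize(im[130:310,240:420],None,fx=3.3,fy=3.3))"
```

```text
clock: 11.2
eef_pos: [533.4, 43.2, 242.6]
tcp_rot: [3.141, 0.0, 1.412]
contact_force: [0.2, -0.6, 0.8]
opening: 0.806
grasp_force: 0.0
11.2 yaw 1.4125 q6 0.2365 F [ 0.2 -0.6  0.8] T [-0.004  0.05   0.01 ] j6 -0.0
clock: 11.62
eef_pos: [535.7, 43.5, 348.4]
tcp_rot: [3.133, -0.002, 1.413]
contact_force: [1.1, 0.2, 0.8]
opening: 0.999
grasp_force: 0.0
```

View pics/l1.png

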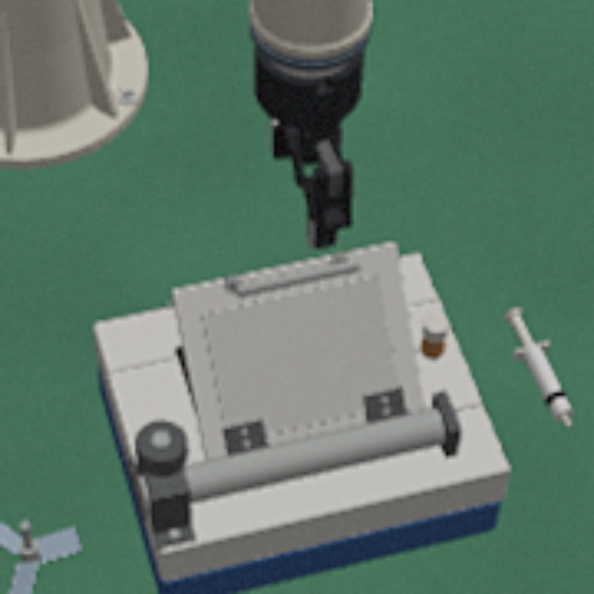

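The lid stands open, with its bar from (230,285) to (355,265) in the crop. I'll wait, compare frames for sinking, and estimate the angle.

```bash
python3 -c "
from h import *
np.save('a.npy',r.grab_frame('scene'))"
python3 -m inch '[[[0,0,0,0,0,0],[0,0,0,0,0,0],[0,0,0,0,0,0],[0,0,0,0,0,0],[0,0,0,0,0,0],[0,0,0,0,0,0],[0,0,0,0,0,0],[0,0,0,0,0,0]]]' >/dev/null
python3 -m inch '[[[0,0,0,0,0,0],[0,0,0,0,0,0],[0,0,0,0,0,0],[0,0,0,0,0,0],[0,0,0,0,0,0],[0,0,0,0,0,0],[0,0,0,0,0,0],[0,0,0,0,0,0]]]' >/dev/null
python3 -m inch '[[[0,0,0,0,0,0],[0,0,0,0,0,0],[0,0,0,0,0,0],[0,0,0,0,0,0],[0,0,0,0,0,0],[0,0,0,0,0,0],[0,0,0,0,0,0],[0,0,0,0,0,0]]]'
python3 - <<'E'
from h import *
from scipy.optimize import minimize_scalar
a=np.load('a.npy');b=r.grab_frame('scene')
d=cv2.absdiff(a,b)[208:270,290:370];print("diff lid",d.max(),d.mean(), "bg",cv2.absdiff(a,b)[300:400,350:420].max())
R=Ro.from_euler('z',-.152)
H=np.array([615,30,130.])
for t in (.6,.7,.75,.8,.85,.9,1.):
    print(t,[np.round(proj('scene',H+R.apply([-150*np.cos(t)+31*np.sin(t),y,150*np.sin(t)+31*np.cos(t)])),1) for y in(50,-50)])
print('seen',(240+355/3.3,130+265/3.3),(240+230/3.3,130+285/3.3))
E
```

```text
clock: 13.72
eef_pos: [533.1, 43.3, 342.5]
tcp_rot: [3.142, -0.0, 1.412]
contact_force: [0.4, 0.5, -0.6]
opening: 1.0
grasp_force: 0.0
diff lid 10 1.4273521505376343 bg 13
0.6 [array([344.7, 208.5]), array([308.6, 216.7])]
0.7 [array([346.2, 209.4]), array([309.8, 217.7])]
0.75 [array([347. , 210.1]), array([310.5, 218.4])]
0.8 [array([347.9, 210.9]), array([311.2, 219.2])]
0.85 [array([348.7, 211.9]), array([311.9, 220.3])]
0.9 [array([349.6, 213. ]), array([312.6, 221.4])]
1.0 [array([351.5, 215.6]), array([314.2, 224.1])]
seen (347.57575757575756, 210.3030303030303) (309.6969696969697, 216.36363636363637)
```

The lid did not move over 2 s beyond image noise, and it stands at about 0.75 rad.

```bash
python3 -c "
from rig import r
print(r.sign_off())"
```

```text
the job is handed in; nothing more can be done
None
```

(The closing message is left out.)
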